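Hold the letter clip open on the job card

ROBOT

A 6-joint arm with a two-finger parallel gripper is mounted at the origin on the work surface. World frame = base frame: x ahead of the robot, y to its left, z up, the work surface at z = 0. Lengths are in m, angles in rad, forces in N, time in s.
With the tool pointing down it reaches from about 0.35 to 0.775 m from the base axis. Payload 5.5 kg.
Tool frame: the origin (TCP) lies midway between the tips of the shut fingers; the grasp point (between the pads) lies grip_point_offset behind it (grip_point_offset is the distance from the TCP to the grasp point, in m); z points along the fingers, y is the direction in which the jaws open and shut (so a half turn about z gives the same grasp; the last joint's range is limited). The gripper opens to 85 mm and grips with 20 to 120 N. Pads are 22 mm wide; open, the fingers measure 114 mm over their backs; the gripper's body (76 mm by 85 mm) begins 54 mm behind the grasp point. The pads swing forward as they close: fully open they stand 13 mm farther back than shut.
Start: joints at [-1.292, 0.313, 0.046, 1.304, 0, 1.431], TCP at [0.234, -0.525, 0.231] pointing down, gripper open.
Joint ranges: [-2.76, 2.76], [-0.86, 1.69], [-1.03, 1.26], [-2.2, 2.34], [-1.47, 1.5], [-3.14, 3.14]. Speed limits (rad/s): [2.57, 2.57, 3.14, 3.14, 3.14, 3.14].

INTERFACE

Orientations are given as a unit quaternion [w, x, y, z].
In Python, from workcell import * gives the robot as it stands.
- The arm moves only by the tool send_rows, never from a script. Its argument "series" is one flat list of numbers, 7 for each row, row after row: the shift along the tool's x, y, z in cm, then the turn, a rotation vector about the tool's x, y, z in degrees, then the opening, from 0 (shut) to 1 (fully open). A call has 1 to 10 rows; each row is the pose to reach, as a shift and turn from the pose commanded when the call began, along the tool's axes at that moment; what a row does not reach only later rows make up. A row lasts 1/12 s, in which the tool goes at most 41.7 mm and 7.16 degrees, less where a joint would pass 70% of its speed; a pose out of reach is approached as far as the arm can. A call with a gripper value outside its range is refused whole. The fingers move at their own pace and stop on an object; "newtons" is the grip in N (left out, the last holds). Time passes only in rows, so rows that repeat a pose let the fingers close. It gives the time, the measured TCP pose, the force and the opening at its end, in the units of the state.
- get_state(): the state, without advancing time (a new reading comes with each control period).
- read_camera(name): name is "side" or "top" or "wrist"; returns the picture (480x640x3 uint8, blue, green, red); there is no depth.
- camera_info(name): a dict with "K" (3x3 intrinsics, pixels), "D" ([k1, k2, p1, p2, k3] as OpenCV has them; the pictures are not rectified), "xyz" and "attitude" of the camera in the world. Camera axes: x right, y down, z forward; pixel columns grow to the right and rows downward; lengths in m; the calibration is good to about 2 mm. A picture is of the moment at which its call begins: read the wrist's pose just before it. camera_info takes no time and is no camera call; for the wrist camera it gives the pose at the moment of the call.
- hand_in(): hands the job in, once; it reports no verdict.
Trained networks look in the newest picture that a camera, given by its name, has taken for a name from the list of things; names that differ only in an ending like _2 or _b are one class to them, and where a whole thing is asked for, a point or a joint stands for the part that bears it (a point fixed in the world has none). Each returns a list of dicts, best first, with "p" (0 to 1); they miss things now and then, are a little off and sometimes report something else, mostly with a low value. They report only what shows in the picture. A call takes as long as a camera call. They do not tell look-alikes from the thing itself.
- silhouettes(camera, label): "pixels" (480x640 bool, what is visible of it) and "box" ([left, top, width, height] in pixels, round what is visible of it).
The state is a dict: "clock": time; "joint_pos": joint angles; "qvel": joint speeds; "tau": joint torques, N m; "tcp_pos": TCP position; "orientation": TCP orientation; "wrist_force": force on the tool from outside, world axes, zero at the start; "ft_torque": the same for the moment, N m; "finger_gap": finger opening in m.
Only numpy, scipy, OpenCV 4.12 (cv2) and the standard library are available. Lean on these libraries where they do the work, as an engineer would, in place of code of your own. Each camera call takes 0.05 s, during which the arm holds its last target. There are 200 camera calls.

TASK

Pick up the steel letter clip, squeeze it open against its spring and hold it, level, with its jaws gaping around the left-hand upright edge of the job card standing in its holder (left as the robot sees it), well onto the card but clear of both its faces, so that I can slip the parts receipt in behind it. Do not shove or tip the card holder, leave everything else on the bench as it stands, and finish still holding the clip open there: do not let it close on the card or let go.

Things in the scene. Friction and masses are not known exactly. Their poses are not given: they have to be found in the camera images.
- clip_pivot (a point): Hinge pin of the steel letter clip, at half its height. Two sprung levers, 74 mm long in all, 22 mm wide sheet, 50 g; it lies on its side, pin upright, so it stands 22 mm high. x: from hinge to jaws; z: along the pin, up. x, y are fixed to lever a: x is the clip's middle line while shut; on opening, lever a turns about z by half the opening angle.
- clip_handles (a point): Where to squeeze: mid-way between the handles of the shut clip, 27 mm behind the hinge, half-way up; squeeze both sides along y (same axes as clip_pivot). Shut, the handles spread in a V, 41 mm over the tails 38 mm behind the hinge. Squeezed to the stop they lie parallel, 21 mm over the outside. About 5 N starts it opening, 10 N reaches the stop; a firm grip just rests there.
- jaw_tip_a (a point): Inner face of the tip of lever a's jaw (on the clip's +y side), half-way up the clip, 34 mm in front of the hinge. The spring coil at the hinge, 12 mm across, fills the bottom of the throat.
- jaw_tip_b (a point): Inner face of the tip of the other jaw, half-way up the clip. Shut, the tips lie together; at the stop they stand about 18 mm apart, one on each side of the clip's middle line.
- clip_jaw (a joint): Opening angle of the clip between its two levers, rad: 0 shut, 0.50 fully open at the stop; a spring closes it.
- card_edge (a point): Left-hand (+y) upright edge of the job card at mid-height, 70 mm above the glass. The card is a stiff white plastic sheet 86 mm wide, 120 high, 2 thick, upright in its holder from 10 to 130 mm above the glass. x is square to its faces (away from the robot when unturned), y points out of the card past this edge (the card lies on the -y side), z up.
- card_stand: Card holder with the job card: a loose steel block 43 mm deep (x), 66 mm wide (y) and 18 mm high, 0.45 kg; the card stands in the middle of it and sticks out 10 mm at either end. Origin at the centre of the block's underside; axes as for card_edge.
- canister: Bystander: steel screw-top canister, 59 mm across, 81 mm high; origin at the centre of its underside.
- blower: Bystander: blue silicone blower standing on its foot, 58 mm across, 122 mm high with its nozzle; origin at the centre of its underside.
- cups: Bystander: two steel parts cups, one in the other, 68 mm across, 48 mm high; origin at the centre of the underside.
- movement_holder: Bystander: white plastic movement holder with a watch movement, 70 x 28 mm and 16 mm high; origin on the glass under the movement.
- loupe: Bystander: chrome eye loupe standing on its narrow end, 37 mm across, 31 mm high; origin at the centre of its underside.
- tweezers: Bystander: steel tweezers lying flat, 125 mm long, 15 mm wide, 8 mm high; origin at the middle of their length on the glass.
There are look-alikes about, which are no part of the job. Of the things like the card_stand, leave any that is turquoise or yellow; of the rest the smaller one is meant.

How it is judged:
By the outcome, as a careful person would: the job done as asked, in the order asked, and still so for the second after the job is handed in, while the arm keeps its last pose, push and grip.
It also fails if it takes over 32 s, if anything falls off the work surface, if the arm or the gripper's body presses on something with over 40 N, if the wrist force passes 120 N, or if a joint passes its speed limit or range.

## Working session

There is one attempt and no reset: what is moved stays moved. The work goes in short steps, Python scripts to look and compute and a tool call to move; the robot and the scene stay as the last step left them, time stands still between calls to the robot, and variables do not carry over. Pictures are saved under pics/ and viewed, about 8 in all and at most 12, crops included, and the job is handed in when it is done.

Besides the shell and the picture viewer there is one more tool, called after ">>>" in YAML: its name, and indented under it one key for each argument. send_rows: Moves the arm, as the interface text tells. Its arguments: {"type":"object","properties":{"series":{"type":"array"},"newtons":{"type":"number"}},"required":["series"]}

```bash
mkdir -p pics; ls; python3 - <<'E'
from workcell import *
import cv2,numpy as np
print(get_state())
for n in("top","side"):
    im=read_camera(n); cv2.imwrite(f"pics/{n}0.png",im)
    c=camera_info(n); print(n,c)
    for l in ("clip_pivot","card_stand","canister","blower","cups","movement_holder","loupe","tweezers"):
        print(l,[(round(d["p"],2),d["box"]) for d in silhouettes(n,l)])
print(camera_info("wrist"))
E
```

```text
pics
{'clock': 0.0, 'joint_pos': array([-1.29160455e+00,  3.14026821e-01,  4.49821490e-02,  1.30355728e+00,
       -3.42891301e-05,  1.43116051e+00]), 'qvel': array([-3.74601650e-04,  7.42805537e-04, -1.47931466e-03,  6.62701495e-05,
        3.24955964e-04, -1.67382460e-03]), 'tau': array([-5.64407728e-04, -4.80627716e+01,  2.98533654e+01,  1.92578364e-02,
       -1.50359106e-04,  4.77787111e-06]), 'tcp_pos': array([ 0.23367244, -0.52483926,  0.2303951 ]), 'orientation': array([-8.99419392e-04,  9.78152544e-01,  2.07886472e-01, -8.00481056e-05]), 'wrist_force': array([-0.75959063, -0.18139339, -0.06455797]), 'ft_torque': array([0.00792649, 0.00546374, 0.02445719]), 'finger_gap': 0.08496416237439165}
top {'K': array([[545.10865137,   0.        , 312.27557647],
       [  0.        , 545.10865137, 231.8607473 ],
       [  0.        ,   0.        ,   1.        ]]), 'D': array([0.05793924, 0.        , 0.        , 0.        , 0.        ]), 'xyz': array([ 0.50390386, -0.02605121,  0.98496443]), 'attitude': array([-0.02460506,  0.71144009, -0.70214761,  0.01537302])}
clip_pivot [(0.7, [143.1
[... 1080 characters left out ...]
190.1, 76.4, 94.6]), (0.39, [269.0, 179.6, 29.6, 17.5])]
canister [(0.79, [421.0, 319.1, 40.6, 44.5])]
blower [(0.92, [253.8, 303.6, 33.4, 54.6])]
cups [(0.75, [378.1, 174.2, 26.9, 17.2]), (0.33, [273.6, 171.0, 23.4, 22.9])]
movement_holder [(0.65, [239.6, 232.3, 24.3, 27.3])]
loupe []
tweezers [(0.55, [211.7, 288.0, 63.2, 14.4])]
{'K': array([[378.71003328,   0.        , 314.37002268],
       [  0.        , 378.71003328, 239.88634366],
       [  0.        ,   0.        ,   1.        ]]), 'D': array([-0.03060881,  0.        ,  0.        ,  0.        ,  0.        ]), 'xyz': array([ 0.30221998, -0.49536869,  0.37369698]), 'attitude': array([ 0.12513077,  0.82874739, -0.53937364, -0.08121657])}
```

View pics/top0.png

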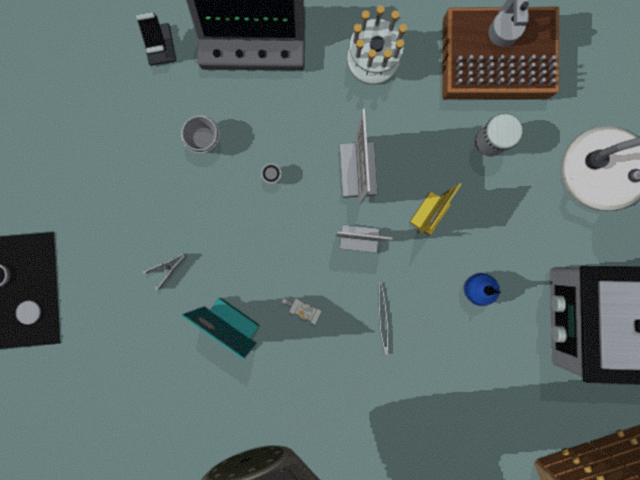

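View pics/side0.png

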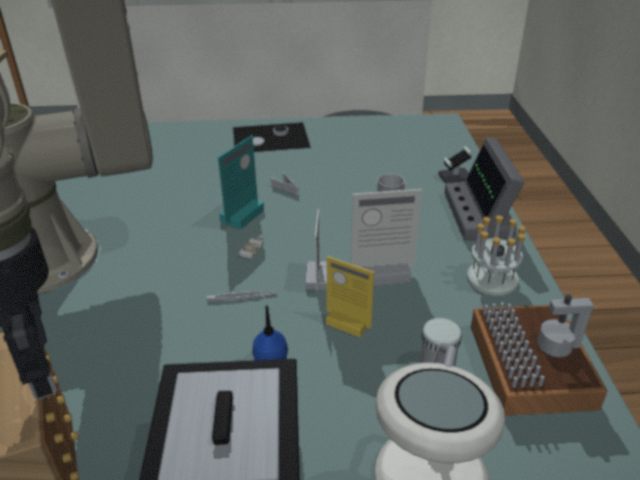

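```bash
cat > h.py <<'E'
from workcell import *
import cv2,numpy as np
from scipy.spatial.transform import Rotation as R
def rot(q): return R.from_quat(np.roll(q,-1))
def ray(c,uv):
    n=cv2.undistortPoints(np.array(uv,float).reshape(-1,1,2),c["K"],c["D"])[:,0]
    return rot(c["attitude"]).apply(np.c_[n,np.ones(len(n))])
def plane(c,uv,z):
    d=ray(c,uv); return c["xyz"]+d*((z-c["xyz"][2])/d[:,2])[:,None]
def proj(c,P):
    r=rot(c["attitude"]).inv(); 
    return cv2.projectPoints(np.array(P,float).reshape(-1,1,3),r.as_rotvec(),-r.apply(c["xyz"]),c["K"],c["D"])[0][:,0]
def shift(target,q_target=None):
    s=get_state(); r=rot(s["orientation"])
    t=r.inv().apply(np.array(target)-s["tcp_pos"])*100
    w=np.zeros(3) if q_target is None else np.degrees((r.inv()*q_target).as_rotvec())
    return t.round(2),w.round(2)
E
python3 - <<'E'
from h import *
import workcell
print([ (k,v) for k,v in vars(workcell).items() if isinstance(v,(int,float))])
c=camera_info("top"); im=cv2.imread("pics/top0.png"); si=cv2.imread("pics/side0.png")
print("axes",rot(c["attitude"]).as_matrix().round(2))
print("clip",plane(c,[[165,269],[146,271],[184,256],[159,288]],.022).round(3))
print("small stand",plane(c,[[363,238],[340,248],[380,250],[342,230]],.018).round(3))
print("small card top ends",plane(c,[[337,236],[391,238]],.13).round(3))
print("large top ends",plane(c,[[362,111],[368,200]],.2).round(3))
f=lambda a,x,y,w,h:cv2.resize(a[y:y+h,x:x+w],(400,300),interpolation=cv2.INTER_CUBIC)
cv2.imwrite("pics/crop.png",np.vstack([np.hstack([f(im,130,240,80,60),f(im,320,195,100,75)]),np.hstack([f(si,250,165,60,45),f(si,280,180,160,120)])]))
s=get_state();r=rot(s["orientation"]);w=camera_info("wrist")
print("tool",r.as_matrix().round(3)); print("cam in tool",r.inv().apply(w["xyz"]-s["tcp_pos"]).round(4),(r.inv()*rot(w["attitude"])).as_matrix().round(3))
E
```

```text
[('grip_point_offset', 0.0187)]
axes [[ 0.01 -1.    0.06]
 [-1.   -0.01  0.01]
 [-0.01 -0.06 -1.  ]]
clip [[0.49  0.245 0.022]
 [0.486 0.278 0.022]
 [0.513 0.213 0.022]
 [0.456 0.255 0.022]]
small stand [[ 0.549 -0.103  0.018]
 [ 0.531 -0.063  0.018]
 [ 0.528 -0.133  0.018]
 [ 0.563 -0.066  0.018]]
small card top ends [[ 0.546 -0.053  0.13 ]
 [ 0.544 -0.138  0.13 ]]
large top ends [[ 0.725 -0.085  0.2  ]
 [ 0.595 -0.095  0.2  ]]
tool [[ 0.914  0.407  0.   ]
 [ 0.407 -0.914 -0.   ]
 [-0.     0.    -1.   ]]
cam in tool [ 0.0747  0.0004 -0.1423] [[-0.002 -0.955 -0.295]
 [ 1.    -0.002 -0.   ]
 [-0.    -0.295  0.955]]
```

View pics/crop.png

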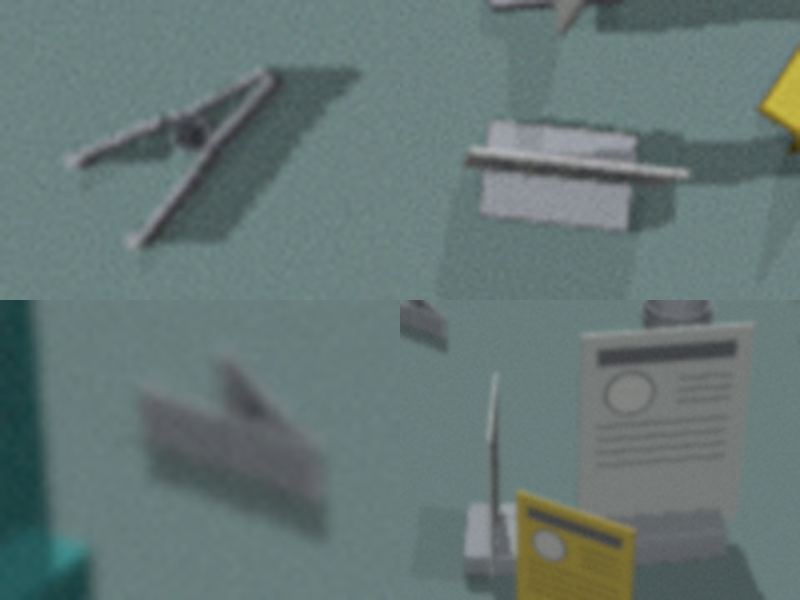

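The card meant is the small grey-white one at top (363,238). The other candidates are the larger grey one at (358,165), the yellow one at (437,208) and the turquoise one at (220,328), so of the two allowed colours this is the smaller. The clip is at (165,268), with its jaws toward (184,255) and its tails at (144,272) and (157,288). I'm swinging over to it now.

>>> send_rows:
  series: [2.2, -0.7, -0.3, 0, 0, -7, 1, 4.5, -1.4, -0.6, 0, 0, -14, 1, 6.7, -2.2, -0.9, 0, 0, -21, 1, 9, -2.9, -1.2, 0, 0, -28, 1, 11.2, -3.6, -1.5, 0, 0, -35, 1, 13.4, -4.3, -1.8, 0, 0, -42, 1, 15.7, -5, -2.1, 0, 0, -49, 1, 17.9, -5.8, -2.4, 0, 0, -56, 1, 20.1, -6.5, -2.7, 0, 0, -63, 1, 22.4, -7.2, -3, 0, 0, -70, 1]

```text
clock: 1.73
tcp_pos: [0.4099, -0.3676, 0.2616]
orientation: [0.0, 0.68, 0.733, -0.0]
wrist_force: [0.1, 0.0, -0.1]
finger_gap: 0.0851
```

```bash
python3 - <<'E'
from h import *
s=get_state();print(s["clock"],s["tcp_pos"].round(3),s["joint_pos"].round(2))
Z=lambda d:R.from_euler('z',d,degrees=True)*R.from_euler('x',180,degrees=True)
print(shift([.523,-.17,.26],Z(24+140)))
r=Z(164).inv().apply([.014,.226,0])*100;print(r)
r=Z(234).inv().apply([-.06,.205,-.10])*100;print(r)
E
```

```text
1.7333 [ 0.41  -0.368  0.262] [-0.88  0.26  0.05  1.36 -0.    0.62]
(array([18.85, 12.77,  0.15]), array([-1.000e-02,  2.000e-02, -6.967e+01]))
[4.88363787e+00 2.21104066e+01 2.70774387e-15]
[-13.05813687  16.90369964  10.        ]
```

>>> send_rows:
  series: [1.9, 1.3, 0, 0, 0, -7, 1, 3.8, 2.6, 0, 0, 0, -14, 1, 5.7, 3.8, 0, 0, 0, -21, 1, 7.5, 5.1, 0, 0, 0, -28, 1, 9.4, 6.4, 0, 0, 0, -35, 1, 11.3, 7.7, 0, 0, 0, -42, 1, 13.2, 8.9, 0, 0, 0, -49, 1, 15.1, 10.2, 0, 0, 0, -56, 1, 17, 11.5, 0, 0, 0, -63, 1, 18.8, 12.8, 0, 0, 0, -70, 1]

```text
clock: 2.57
tcp_pos: [0.5242, -0.1709, 0.2614]
orientation: [0.0, 0.136, 0.991, -0.0]
wrist_force: [-0.3, 0.1, -0.8]
finger_gap: 0.0853
```

>>> send_rows:
  series: [0.5, 2.2, 0, 0, 0, -7, 1, 1, 4.4, 0, 0, 0, -14, 1, 1.5, 6.6, 0, 0, 0, -21, 1, 2, 8.8, 0, 0, 0, -28, 1, 2.4, 11.1, 0, 0, 0, -35, 1, 2.9, 13.3, 0, 0, 0, -42, 1, 3.4, 15.5, 0, 0, 0, -49, 1, 3.9, 17.7, 0, 0, 0, -56, 1, 4.4, 19.9, 0, 0, 0, -63, 1, 4.9, 22.1, 0, 0, 0, -70, 1]

```text
clock: 3.4
tcp_pos: [0.5376, 0.055, 0.2614]
orientation: [0.0, -0.457, 0.89, -0.0]
wrist_force: [0.7, -1.4, 0.6]
finger_gap: 0.0855
```

>>> send_rows:
  series: [-1.3, 1.7, 0, 0, 0, -7, 1, -2.6, 3.4, 0, 0, 0, -14, 1, -3.9, 5.1, 0, 0, 0, -21, 1, -5.2, 6.8, 1, 0, 0, -28, 1, -6.5, 8.5, 2, 0, 0, -35, 1, -7.8, 10.1, 3, 0, 0, -42, 1, -9.1, 11.8, 5, 0, 0, -49, 1, -10.4, 13.5, 7, 0, 0, -56, 1, -11.8, 15.2, 9, 0, 0, -63, 1, -13.1, 16.9, 10, 0, 0, -70, 1]

```text
clock: 4.23
tcp_pos: [0.4764, 0.2599, 0.1589]
orientation: [0.001, 0.884, -0.467, -0.001]
wrist_force: [-0.6, 0.2, -0.4]
finger_gap: 0.0854
```

```bash
python3 - <<'E'
from h import *
s=get_state();print(s["clock"],s["tcp_pos"].round(4),s["joint_pos"].round(2))
c=camera_info("wrist");im=read_camera("wrist");cv2.imwrite("pics/w1.png",im)
np.save("w1.npy",c,allow_pickle=True)
for d in silhouettes("wrist","clip_pivot"):
    print(d["p"],d["box"]); m=d["pixels"].astype(np.uint8)
    v=cv2.findNonZero(m); r=cv2.minAreaRect(v);print(r)
    h=cv2.minEnclosingTriangle(v)[1]; 
    if h is not None: print(h[:,0].round(1).tolist(), plane(c,h[:,0],.022).round(4))
E
```

```text
4.2333 [0.4764 0.2599 0.1589] [ 0.35  0.29 -0.17  1.12 -0.   -1.82]
0.65 [287.2, 145.8, 50.5, 98.4]
((306.5898742675781, 192.05618286132812), (98.36780548095703, 51.15549850463867), 85.13549041748047)
[[338.79998779296875, 238.6999969482422], [302.0, 126.30000305175781], [284.3999938964844, 243.3000030517578]] [[0.4547 0.2567 0.022 ]
 [0.5243 0.2035 0.022 ]
 [0.4874 0.2835 0.022 ]]
```

View pics/w1.png

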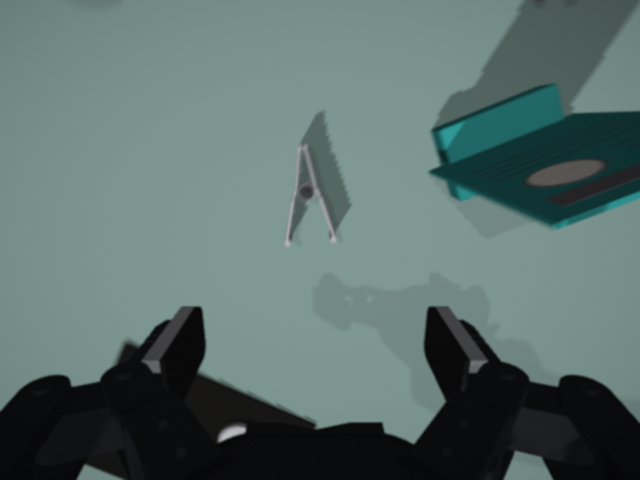

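```bash
python3 - <<'E'
from h import *
c=np.load("w1.npy",allow_pickle=True).item()
P=plane(c,[[303,146],[288,242],[334,239],[307,191]],.022)
print(P.round(4)); tail=(P[1]+P[2])/2; d=P[0]-tail; print(np.hypot(*d[:2]),a:=np.degrees(np.arctan2(d[1],d[0])))
u=d/np.linalg.norm(d); h=P[0]-.061*u; print("handles",h, tail+.011*u, "tailspan",np.linalg.norm(P[1]-P[2]))
Z=lambda d:R.from_euler('z',d,degrees=True)*R.from_euler('x',180,degrees=True)
t=(h+tail+.011*u)/2; t[2]=.003
print(t,shift(t,Z(a)))
E
```

```text
[[0.5162 0.2144 0.022 ]
 [0.4856 0.281  0.022 ]
 [0.4576 0.259  0.022 ]
 [0.4956 0.2398 0.022 ]]
0.07127676486493166 -51.30548781112545
handles [0.47801679 0.26197869 0.022     ] [0.47846894 0.26141421 0.022     ] tailspan 0.035607073908179424
[0.47824286 0.26169645 0.003     ] (array([ 0.13, -0.33, 15.59]), array([ 0.22,  0.1 , -4.38]))
```

>>> send_rows:
  series: [0.1, -0.3, 2, 0, 0, -2, 1, 0.1, -0.3, 4, 0, 0, -4, 1, 0.1, -0.3, 6.5, 0, 0, -4.4, 1, 0.1, -0.3, 9, 0, 0, -4.4, 1, 0.1, -0.3, 11.5, 0, 0, -4.4, 1, 0.1, -0.3, 13.5, 0, 0, -4.4, 1, 0.1, -0.3, 14.8, 0, 0, -4.4, 1, 0.1, -0.3, 15.4, 0, 0, -4.4, 1, 0.1, -0.3, 15.6, 0, 0, -4.4, 1, 0.1, -0.3, 15.6, 0, 0, -4.4, 1]

```text
clock: 5.17
tcp_pos: [0.4816, 0.2598, 0.0056]
orientation: [-0.0, 0.9, -0.436, 0.0]
wrist_force: [0.9, -0.2, -0.9]
finger_gap: 0.0856
```

>>> send_rows:
  series: [0, 0, 0, 0, 0, 0, 0.5, 0, 0, 0, 0, 0, 0, 0.5, 0, 0, 0, 0, 0, 0, 0.4, 0, 0, 0, 0, 0, 0, 0.4, 0, 0, 0, 0, 0, 0, 0.3, 0, 0, 0, 0, 0, 0, 0.3]
  newtons: 25

```text
clock: 5.67
tcp_pos: [0.482, 0.2607, 0.0066]
orientation: [-0.001, 0.9, -0.435, 0.001]
wrist_force: [-1.0, -0.2, 4.9]
finger_gap: 0.0254
```

>>> send_rows:
  series: [0, 0, 0, 0, 0, 0, 0.2, 0, 0, 0, 0, 0, 0, 0.2, 0, 0, 0, 0, 0, 0, 0.1, 0, 0, 0, 0, 0, 0, 0, 0, 0, 0, 0, 0, 0, 0, 0, 0, 0, 0, 0, 0, 0]

```text
clock: 6.17
tcp_pos: [0.4823, 0.2608, 0.0069]
orientation: [-0.001, 0.9, -0.435, 0.001]
wrist_force: [-1.1, 0.4, 8.4]
finger_gap: 0.0196
```

```bash
python3 - <<'E'
from h import *
s=get_state();print(s["clock"],s["tcp_pos"].round(4),s["finger_gap"],s["wrist_force"])
im=read_camera("wrist");cv2.imwrite("pics/w2.png",im)
E
```

```text
6.1667 [0.4823 0.2608 0.0069] 0.019600431253270736 [-1.13845614  0.42298743  8.43824554]
```

View pics/w2.png

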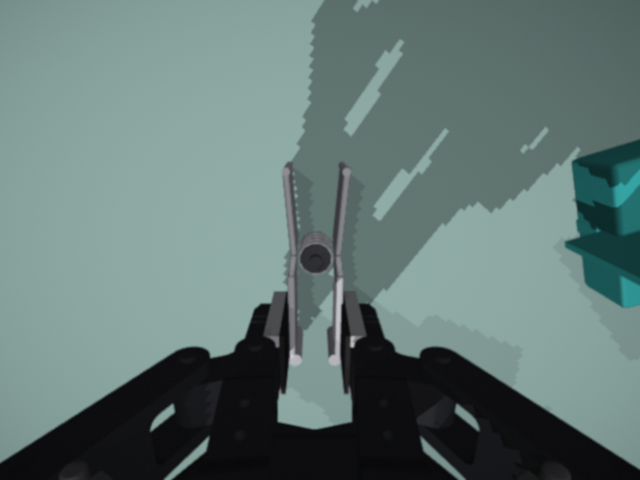

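>>> send_rows:
  series: [0, 0, -0.5, 0, 0, 0, 0, 0, 0, -1.5, 0, 0, 0, 0, 0, 0, -3.5, 0, 0, 0, 0, 0, 0, -6, 0, 0, 0, 0, 0, 0, -9, 0, 0, 0, 0, 0, 0, -12, 0, 0, 0, 0, 0, 0, -15, 0, 0, 0, 0, 0, 0, -17.5, 0, 0, 0, 0, 0, 0, -19.5, 0, 0, 0, 0, 0, 0, -20, 0, 0, 0, 0]

```text
clock: 7.05
tcp_pos: [0.4825, 0.2607, 0.2099]
orientation: [-0.002, 0.9, -0.435, 0.002]
wrist_force: [1.0, -0.1, 0.2]
finger_gap: 0.0196
```

```bash
python3 - <<'E'
from h import *
s=get_state();print(s["clock"],s["tcp_pos"].round(4),s["finger_gap"],s["wrist_force"])
c=camera_info("top")
E_=plane(c,[[337,234],[392,238.7]],.13);print(E_)
d=E_[0]-E_[1];a=np.degrees(np.arctan2(-d[1],-d[0]));print(a)
Z=lambda d:R.from_euler('z',d,degrees=True)*R.from_euler('x',180,degrees=True)
u=d/np.linalg.norm(d)
t=E_[0]+u*.08; t[2]=.18; print(t,shift(t,Z(a)))
E
```

```text
7.05 [0.4825 0.2607 0.2099] 0.019560469908998006 [ 0.99191212 -0.09852973  0.18407343]
[[ 0.54936142 -0.05341033  0.13      ]
 [ 0.54310338 -0.13947843  0.13      ]]
-94.15868138914857
[0.55516294 0.02637903 0.18      ] (array([22.87,  8.88,  2.98]), array([-3.800e-01,  1.000e-02,  4.256e+01]))
```

>>> send_rows:
  series: [1.5, 0.6, 0, 0, 0, 3, 0, 4, 1.6, 0, 0, 0, 8, 0, 7, 2.7, 0, 0, 0, 14, 0, 10, 3.9, 0, 0, 0, 20, 0, 13.5, 5.2, 0, 0, 0, 26, 0, 17, 6.6, 0.5, 0, 0, 32, 0, 20, 7.8, 1.5, 0, 0, 38, 0, 22, 8.6, 2.5, 0, 0, 42, 0, 22.9, 8.9, 3, 0, 0, 42.6, 0, 22.9, 8.9, 3, 0, 0, 42.6, 0]

```text
clock: 7.88
tcp_pos: [0.5527, 0.0235, 0.1731]
orientation: [-0.001, -0.68, 0.733, 0.001]
wrist_force: [0.7, 0.4, -0.4]
finger_gap: 0.0196
```

```bash
python3 - <<'E'
from h import *
s=get_state();print(s["clock"],s["tcp_pos"].round(4),s["finger_gap"],s["wrist_force"])
c=camera_info("wrist");im=read_camera("wrist");np.save("w3.npy",c,allow_pickle=True)
r=rot(s["orientation"]);np.save("s3.npy",{**s},allow_pickle=True)
cv2.imwrite("pics/w3.png",cv2.resize(im[60:420,80:560],(800,600),interpolation=cv2.INTER_CUBIC))
E
```

```text
7.8833 [0.5527 0.0235 0.1731] 0.019643201865128225 [ 0.66949235  0.36034572 -0.41225741]
```

View pics/w3.png

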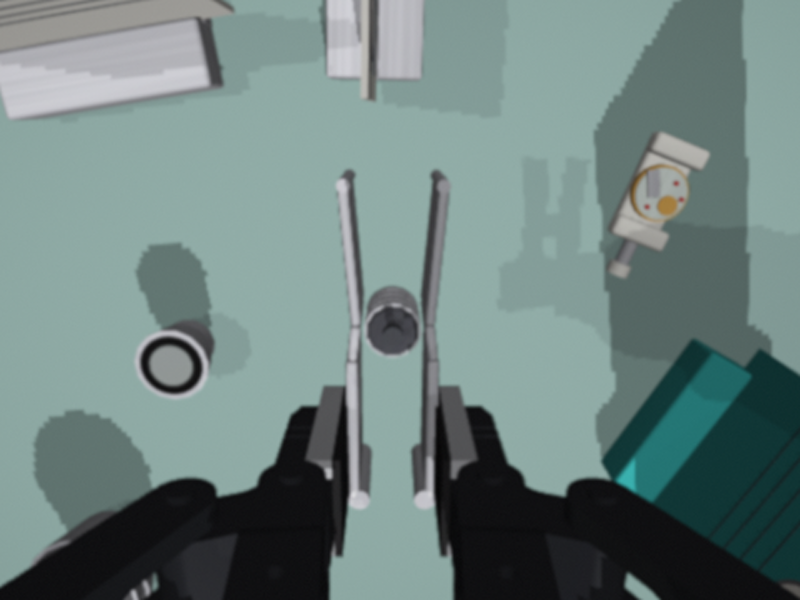

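The clip is held open at the stop and runs straight down the picture. Its tips are at crop (345,186) and (441,184), and the hinge is at (392,328). The card's upright edge is near (369,98), slightly left of the clip's middle line, so I'm enlarging that part.

```bash
python3 - <<'E'
from h import *
im=read_camera("wrist")
k=cv2.resize(im[0:130,260:360],(600,780),interpolation=cv2.INTER_CUBIC)[180:]
cv2.imwrite("pics/w4.png",k)
c=np.load("w3.npy",allow_pickle=True).item();s=np.load("s3.npy",allow_pickle=True).item()
r=rot(s["orientation"]);print(r.as_matrix().round(3))
f=lambda x,y:[80+x*.6,60+y*.6]
# clip top edge height guess: tool z of clip top = s z + .0151
zt=s["tcp_pos"][2]+.0151
P=plane(c,[f(345,186),f(441,184),f(392,328),f(360,499),f(424,499)],zt)
print(r.inv().apply(P-s["tcp_pos"]).round(4)); print(P.round(4))
print("nadir",proj(c,[c["xyz"]-[0,0,.3]]))
print("predicted edge z=.01,.13",proj(c,[[.5494,-.0534,.01],[.5494,-.0534,.13],[.5431,-.1395,.13]]))
E
```

```text
[[-0.076 -0.997 -0.003]
 [-0.997  0.076  0.   ]
 [ 0.     0.003 -1.   ]]
[[ 0.0605 -0.0089 -0.0151]
 [ 0.0609  0.0103 -0.0151]
 [ 0.0303  0.0005 -0.0151]
 [-0.0122 -0.007  -0.0151]
 [-0.0122  0.008  -0.0151]]
[[ 0.557  -0.0375  0.1882]
 [ 0.5378 -0.0364  0.1882]
 [ 0.5499 -0.0067  0.1882]
 [ 0.5607  0.0351  0.1882]
 [ 0.5457  0.0363  0.1882]]
nadir [[312.89513253 123.71236953]]
predicted edge z=.01,.13 [[309.86127549 122.17671295]
 [307.89529419 121.18189488]
 [306.02377089 -96.48810351]]
```

View pics/w4.png

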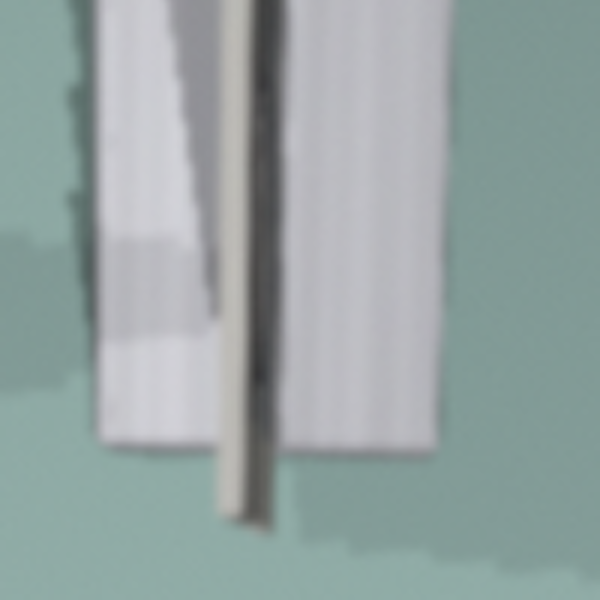

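```bash
cat >> h.py <<'E'
def tri(c1,p1,c2,p2):
    a=ray(c1,[p1])[0];b=ray(c2,[p2])[0];A=np.c_[a,-b]
    t=np.linalg.lstsq(A,c2["xyz"]-c1["xyz"],rcond=None)[0]
    return c1["xyz"]+a*t[0],c2["xyz"]+b*t[1]
E
python3 - <<'E'
from h import *
c=np.load("w3.npy",allow_pickle=True).item();s=get_state()
print(s["tcp_pos"].round(4))
g=lambda x,y:[260+x/6,30+y/6]
T=plane(c,[g(218,517),g(242,517),g(220,0),g(248,0)],.13);print(T.round(4))
B=plane(c,[g(272,528)],.01);print("bottom near-face corner",B.round(4))
e=T[:2].mean(0);f=T[2:].mean(0);d=e-f;u=d/np.linalg.norm(d);a=np.degrees(np.arctan2(-u[1],-u[0]));print("edge",e,"angle",a)
k=plane(c,[g(100,443),g(437,450)],.018);w=k[1]-k[0];print("block end",k.round(4),np.linalg.norm(w),np.degrees(np.arctan2(w[1],w[0]))+90)
print("large",tri(camera_info("top"),[367,200],camera_info("side"),[352.5,194]))
r=rot(s["orientation"]);print("yaw now",np.degrees(np.arctan2(*r.as_matrix()[1::-1,0])))
Z=lambda d:R.from_euler('z',d,degrees=True)*R.from_euler('x',180,degrees=True)
for dist,z in((.077,.078),(.042,.078)):
    q=Z(a); t=e+u*dist-q.apply([0,.0006,0]); t[2]=z; print(t.round(4),shift(t,q))
E
```

```text
[0.5527 0.0258 0.1748]
[[ 0.5546 -0.0561  0.13  ]
 [ 0.5527 -0.0559  0.13  ]
 [ 0.5512 -0.0924  0.13  ]
 [ 0.5491 -0.0922  0.13  ]]
bottom near-face corner [[ 0.5526 -0.0568  0.01  ]]
edge [ 0.55366749 -0.05598958  0.13      ] angle -95.55333813244579
block end [[ 0.5729 -0.0684  0.018 ]
 [ 0.5313 -0.0643  0.018 ]] 0.04174161423501785 264.40320318678164
large (array([ 0.59737535, -0.0954015 ,  0.18276499]), array([ 0.61170528, -0.0958781 ,  0.1844759 ]))
yaw now -94.143948994486
[0.5617 0.0206 0.078 ] (array([ 0.46, -0.95,  9.67]), array([0.1 , 0.03, 1.41]))
[ 0.5583 -0.0142  0.078 ] (array([ 3.96, -0.87,  9.67]), array([0.1 , 0.03, 1.41]))
```

```bash
python3 - <<'E'
from h import *
c=camera_info("wrist");s=get_state();im=read_camera("wrist");s2=get_state()
print(s["tcp_pos"].round(4),s2["tcp_pos"].round(4))
old=cv2.imread("pics/w4.png");k=cv2.resize(im[0:130,260:360],(600,780),interpolation=cv2.INTER_CUBIC)[180:]
print("image shift",cv2.phaseCorrelate(np.float32(old[...,0]),np.float32(k[...,0])))
g=lambda x,y:[260+x/6,30+y/6]
T=plane(c,[g(218,517),g(242,517),g(220,0),g(248,0)],.13)
B=plane(c,[g(272,528)],.01);print(T.round(4),"bottom",B.round(4))
e=T[:2].mean(0);f=T[2:].mean(0);d=e-f;u=d/np.linalg.norm(d);a=np.degrees(np.arctan2(-u[1],-u[0]));print("edge",e,"angle",a)
Z=lambda d:R.from_euler('z',d,degrees=True)*R.from_euler('x',180,degrees=True)
for dist,z in((.077,.078),(.042,.078)):
    q=Z(a); t=e+u*dist-q.apply([0,.0006,0]); t[2]=z; print(t.round(4),shift(t,q))
E
```

```text
[0.5527 0.0258 0.1748] [0.5529 0.0263 0.1753]
image shift ((0.14552201166571876, -0.11278055439419177), 0.28238755594889325)
[[ 0.5551 -0.0538  0.13  ]
 [ 0.5532 -0.0536  0.13  ]
 [ 0.5517 -0.0904  0.13  ]
 [ 0.5496 -0.0902  0.13  ]] bottom [[ 0.5533 -0.0544  0.01  ]]
edge [ 0.55412329 -0.05369588  0.13      ] angle -95.36175299139188
[0.5619 0.0229 0.078 ] (array([ 0.28, -0.93,  9.73]), array([0.05, 0.02, 1.26]))
[ 0.5586 -0.0119  0.078 ] (array([ 3.78, -0.85,  9.73]), array([0.05, 0.02, 1.26]))
```

>>> send_rows:
  series: [0, -0.3, 1, 0, 0, 0.5, 0, 0, -0.6, 2.5, 0, 0, 1, 0, 0, -0.9, 4.5, 0, 0, 1.3, 0, 0, -0.9, 6.5, 0, 0, 1.3, 0, 0, -0.9, 8.3, 0, 0, 1.3, 0, 0, -0.9, 9.4, 0, 0, 1.3, 0, 0, -0.9, 9.8, 0, 0, 1.3, 0, 0, -0.9, 9.8, 0, 0, 1.3, 0, 0, -0.9, 9.8, 0, 0, 1.3, 0, 0, -0.9, 9.8, 0, 0, 1.3, 0]

```text
clock: 8.87
tcp_pos: [0.5634, 0.0248, 0.0785]
orientation: [0.001, -0.673, 0.74, -0.001]
wrist_force: [-0.9, 0.2, -0.0]
finger_gap: 0.0195
```

```bash
python3 - <<'E'
from h import *
read_camera("top");read_camera("top")
c=camera_info("wrist");s=get_state();im=read_camera("wrist");s2=get_state()
np.save("w5.npy",c,allow_pickle=True);np.save("s5.npy",s,allow_pickle=True)
print(s["clock"],s["tcp_pos"].round(4),s2["tcp_pos"].round(4),s["finger_gap"],s["wrist_force"])
cv2.imwrite("pics/w5.png",cv2.resize(im[0:270,135:495],(800,600),interpolation=cv2.INTER_CUBIC))
E
```

```text
8.9667 [0.5634 0.0246 0.0785] [0.5632 0.0246 0.0783] 0.019638794521985335 [ 0.13043671 -0.42456795 -0.21067335]
```

View pics/w5.png

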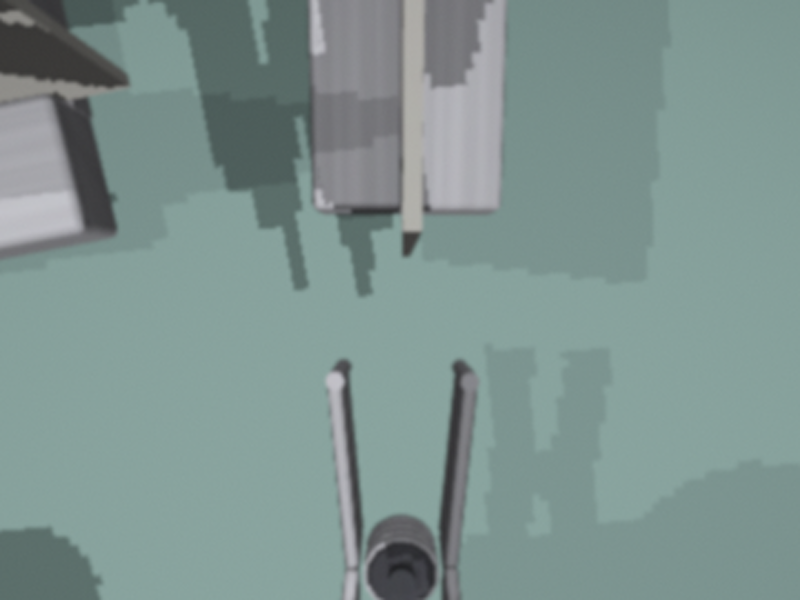

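```bash
python3 - <<'E'
from h import *
c=np.load("w5.npy",allow_pickle=True).item();s=np.load("s5.npy",allow_pickle=True).item()
r=rot(s["orientation"]); L=lambda P:(r.inv().apply(P-s["tcp_pos"])*1000).round(1)
g=lambda x,y:[135+x*.45,y*.45]
print("card top, mm tool:",L(plane(c,[g(402,232),g(423,232),g(404,0),g(425,0)],.13)))
print("bottom edge corner:",L(plane(c,[g(405,256)],.01)))
print("clip tips/hinge:",L(plane(c,[g(335,381),g(469,381),g(401,575)],s["tcp_pos"][2]+.0151)))
print(r.as_matrix().round(4))
E
```

```text
card top, mm tool: [[ 80.    0.6 -51.5]
 [ 80.    2.8 -51.5]
 [101.1   0.8 -51.5]
 [101.1   2.8 -51.5]]
bottom edge corner: [[80.1  1.8 68.5]]
clip tips/hinge: [[ 60.5  -9.3 -15.1]
 [ 60.5  10.8 -15.1]
 [ 29.6   0.6 -15.1]]
[[-9.580e-02 -9.954e-01  2.300e-03]
 [-9.954e-01  9.580e-02 -3.000e-04]
 [ 1.000e-04 -2.300e-03 -1.000e+00]]
```

>>> send_rows:
  series: [0, 0.15, 0, 0, 0, 0, 0, 0.3, 0.15, 0, 0, 0, 0, 0, 0.8, 0.15, 0, 0, 0, 0, 0, 1.4, 0.15, 0, 0, 0, 0, 0, 2.0, 0.15, 0, 0, 0, 0, 0, 2.6, 0.15, 0, 0, 0, 0, 0, 3.2, 0.15, 0, 0, 0, 0, 0, 3.6, 0.15, 0, 0, 0, 0, 0, 3.8, 0.15, 0, 0, 0, 0, 0, 3.8, 0.15, 0, 0, 0, 0, 0]

```text
clock: 9.85
tcp_pos: [0.5573, -0.0137, 0.0773]
orientation: [-0.0, -0.672, 0.741, -0.0]
wrist_force: [0.5, -0.3, -0.7]
finger_gap: 0.0196
```

>>> send_rows:
  series: [0, 0, 0, 0, 0, 0, 0, 0, 0, 0, 0, 0, 0, 0, 0, 0, 0, 0, 0, 0, 0]

```text
clock: 10.1
tcp_pos: [0.5573, -0.0127, 0.0773]
orientation: [0.0, -0.672, 0.74, -0.0]
wrist_force: [0.4, -0.3, -0.5]
finger_gap: 0.0194
```

```bash
python3 - <<'E'
from h import *
c=camera_info("wrist");s=get_state();im=read_camera("wrist");s2=get_state()
np.save("w6.npy",c,allow_pickle=True);np.save("s6.npy",s,allow_pickle=True)
print(s["clock"],s["tcp_pos"].round(4),s2["tcp_pos"].round(4),s["finger_gap"],s["wrist_force"])
si=read_camera("side");cv2.imwrite("pics/side6.png",si)
a=cv2.resize(im[0:400,175:442],(400,600),interpolation=cv2.INTER_CUBIC)
b=cv2.resize(si[150:330,250:370],(400,600),interpolation=cv2.INTER_CUBIC)
cv2.imwrite("pics/w6.png",np.hstack([a,b]))
E
```

```text
10.1 [ 0.5573 -0.0127  0.0773] [ 0.5573 -0.0127  0.0773] 0.019437857229189868 [ 0.3547256  -0.27206863 -0.45257664]
```

View pics/w6.png

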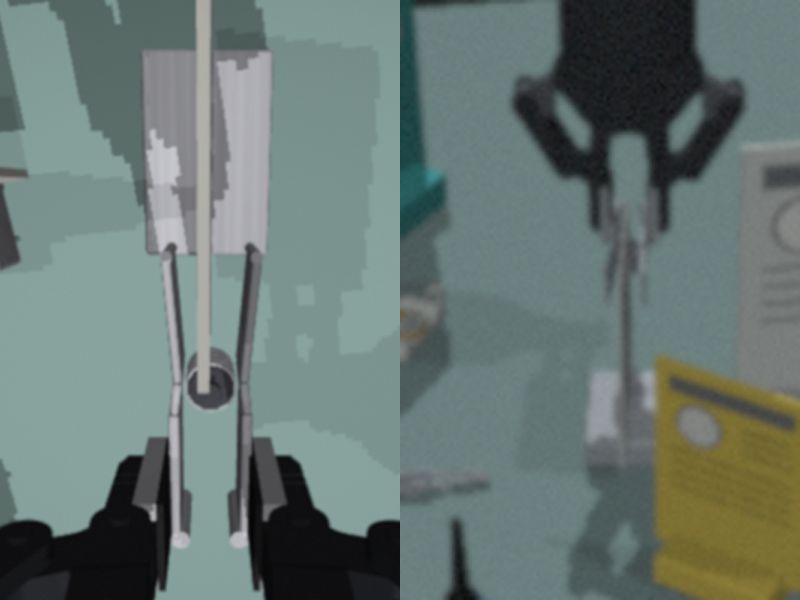

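```bash
python3 - <<'E'
from h import *
c=np.load("w6.npy",allow_pickle=True).item();s=np.load("s6.npy",allow_pickle=True).item()
r=rot(s["orientation"]); L=lambda P:(r.inv().apply(P-s["tcp_pos"])*1000).round(1)
g=lambda x,y:[175+x*267/400,y/1.5]
print("card top, mm tool:",L(plane(c,[g(197,392),g(210,392),g(196,60),g(211,60)],.13)))
print("clip tips/hinge/tails:",L(plane(c,[g(167,257),g(256,257),g(211,388),g(180,539),g(239,539)],s["tcp_pos"][2]+.0151)))
k=plane(c,[g(143,50),g(272,50),g(147,254),g(267,254)],.018);print("block",k.round(4))
E
```

```text
card top, mm tool: [[ 42.6  -1.8 -52.7]
 [ 42.6   0.4 -52.7]
 [ 93.1  -1.5 -52.7]
 [ 93.1   0.6 -52.7]]
clip tips/hinge/tails: [[ 60.6  -9.  -15.1]
 [ 60.6  10.8 -15.1]
 [ 29.7   0.7 -15.1]
 [-12.1  -7.4 -15.1]
 [-12.2   8.  -15.1]]
block [[ 0.5667 -0.1319  0.018 ]
 [ 0.5255 -0.1279  0.018 ]
 [ 0.5737 -0.0673  0.018 ]
 [ 0.5316 -0.0632  0.018 ]]
```

>>> send_rows:
  series: [0.1, -0.1, 0, 0, 0, 0, 0, 0.2, -0.12, 0, 0, 0, 0, 0, 0.2, -0.12, 0, 0, 0, 0, 0, 0.2, -0.12, 0, 0, 0, 0, 0, 0.2, -0.12, 0, 0, 0, 0, 0, 0.2, -0.12, 0, 0, 0, 0, 0]

```text
clock: 10.7
tcp_pos: [0.5583, -0.0151, 0.0773]
orientation: [-0.0, -0.672, 0.74, -0.0]
wrist_force: [-0.3, 1.0, -1.0]
finger_gap: 0.0196
```

```bash
python3 - <<'E'
from h import *
c=camera_info("wrist");s=get_state();im=read_camera("wrist")
np.save("w7.npy",c,allow_pickle=True);np.save("s7.npy",s,allow_pickle=True)
print(s["clock"],s["tcp_pos"].round(4),s["finger_gap"],s["wrist_force"],s["qvel"].round(3))
cv2.imwrite("pics/w7.png",cv2.resize(im[150:300,215:415],(800,600),interpolation=cv2.INTER_CUBIC))
E
```

```text
10.7 [ 0.5583 -0.0151  0.0773] 0.019622896556588918 [-0.3145602   1.02739587 -0.99527307] [ 0.     0.001 -0.    -0.     0.002 -0.   ]
```

View pics/w7.png

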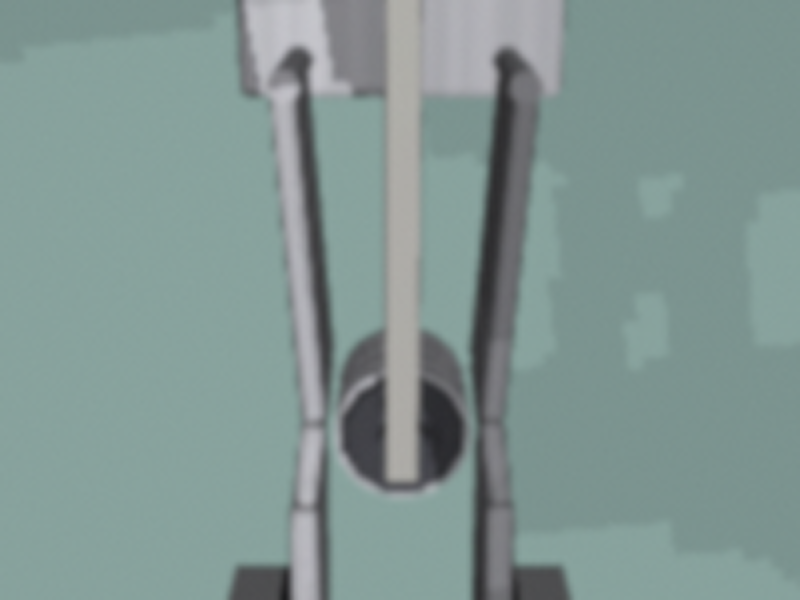

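The card runs midway between the jaws. Its top strip is at column 403 and the jaws are at 285 and 523, with clear glass on both sides. Wrist force is about 1 N. I'm handing the job in.

```bash
python3 - <<'E'
from h import *
c=np.load("w7.npy",allow_pickle=True).item();s=get_state();r=rot(s["orientation"])
print((r.inv().apply(plane(c,[[215+387/4,150+480/4],[215+419/4,150+480/4]],.13)-s["tcp_pos"])*1000).round(1))
print(hand_in())
E
```

```text
[[ 40.2  -0.4 -52.7]
 [ 40.2   1.6 -52.7]]
the job is handed in; nothing more can be done
None
```

I picked up the clip, squeezed it open to its stop at 25 N, and am holding it open around the left edge of the small grey-white job card. The job was handed in at about 10.7 s, and no verdict was given.

**Last checks:**
- **Depth:** the jaws reach about 20 mm onto the card, and the card edge is about 7 mm short of the spring coil.
- **Centring:** the card is within about 0.5 mm of the clip's middle line, with clear space on both faces.
- **Height and level:** the clip is about 81 mm above the glass with the tool pointing straight down, so it should be level. I didn't measure the clip's own tilt.
- **Grip and force:** the finger gap is steady at 19.6 mm, and the wrist force is about 1 N.
- **Card holder:** it read within about 1 mm of its earlier position, so I saw no sign of it moving. I didn't check the other bench items one by one.

**Disagreements:**
- Two wrist-camera readings of the card's sideways position differed by about 1 mm. I corrected this with a final small move, and the last picture confirmed it.
- The fingertips pressed on the glass with about 8 N while gripping the clip, well under the limit.

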